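# Load the plate reader and hold its dead-man paddle level

## Robot

A 6-joint arm with a two-finger parallel gripper is mounted at the origin on the work surface. World frame = base frame: x ahead of the robot, y to its left, z up, the work surface at z = 0. Lengths are in mm, angles in degrees, forces in N, time in s.
With the tool pointing down it reaches from about 350 to 850 mm from the base axis. Payload 8.1 kg.
Tool frame: the origin (TCP) lies at the very end of the fingers, on their centre line; the grasp point (between the pads) lies 19 mm behind it (tcp_to_grasp is the distance from the TCP to the grasp point, in mm); z points along the fingers, x is the direction in which the jaws open and shut, and the axes are right-handed (so a half turn about z gives the same grasp; the last joint's range is limited). The gripper opens to 85 mm and grips with 20 to 120 N. Pads are 22 mm wide; open, the fingers measure 114 mm over their backs; the gripper's body (76 mm by 85 mm) begins 54 mm behind the grasp point. The pads swing forward as they close: fully open they stand 13 mm farther back than shut.
Start: joints at [61.054, 7.471, 85.268, -0, 87.261, -4.893], TCP at [244.526, 547.916, 231.292] pointing down, gripper open.
Joint ranges: [-169.43, 169.43], [-51.17, 129.36], [1.28, 143.12], [-76.62, 256.62], [0, 156.53], [-152.29, 152.29]. Speed limits (degrees/s): [136.94, 136.94, 159.86, 180, 180, 180].

## Interface

Orientations are given as [roll, pitch, yaw] about the fixed x, y, z axes, in that order (R = Rz(yaw) Ry(pitch) Rx(roll)).
In Python, from bench import * gives the robot as it stands. The module is installed in compiled form; this text tells all that it offers.
- The arm moves only by the tool apply_moves, never from a script. Its argument "targets" is text: rows parted by semicolons, each of 7 numbers parted by spaces: the turn, a rotation vector about the tool's x, y, z in rad, then the shift along the tool's x, y, z in cm, then the finger opening in cm, from 0 to 8.54. A call has exactly 5 rows; each row is the pose to reach, as a shift and turn from the pose commanded when the call began, along the tool's axes at that moment; what a row does not reach only later rows make up. A row lasts 1/10 s, in which the tool goes at most 50 mm and 8.59 degrees, less where a joint would pass 70% of its speed; a pose out of reach is approached as far as the arm can. A call with a gripper value outside its range is refused whole. The fingers move at their own pace and stop on an object; "force" is the grip in N (left out, the last holds). Time passes only in rows, so rows that repeat a pose let the fingers close, or fill a call up. It gives the time, the measured TCP pose, the force and the opening at its end, in the units of the state.
- sense(): the state, without advancing time (a new reading comes with each control period).
- snapshot(name): name is "scene" or "side" or "wrist"; returns the picture (384x512x3 uint8, red, green, blue); there is no depth.
- camera_model(name): a dict with "fx", "fy", "cx", "cy" (pixels), "position" and "attitude" of the camera in the world; the wrist camera has in their place "T_tool_cam" (4x4, takes a point from camera to tool coordinates, whose origin is the TCP and whose axes are the tool frame's). Camera axes: x right, y up, looking along -z (the intrinsics and any distortion apply to the point x, -y, -z); pixel columns grow to the right and rows downward; lengths in mm; the calibration is good to about 2 mm. The wrist camera is an equidistant fisheye: a pixel r from the principal point sees the ray r / f radians off the axis. A picture is of the moment at which its call begins: read the wrist's pose just before it. camera_model takes no time and is no camera call.
- hand_in(): hands the job in, once; it reports no verdict.
Trained networks look in the newest picture that a camera, given by its name, has taken for a name from the list of things; names that differ only in an ending like _2 or _b are one class to them, and where a whole thing is asked for, a point or a joint stands for the part that bears it (a point fixed in the world has none). Each returns a list of dicts, best first, with "confidence" (0 to 1); they miss things now and then, are a little off and sometimes report something else, mostly with a low value. They report only what shows in the picture. A call takes as long as a camera call.
- recognise(camera, query): "at" ([row, column] in pixels, amid what is visible of it).
- place_of(camera, query): "at" ([row, column] in pixels: a listed point, or the origin of a listed thing).
The state is a dict: "time": time; "joint_pos": joint angles; "qd": joint speeds; "joint_efforts": joint torques, N m; "tool_pos": TCP position; "tcp_rot": TCP orientation; "ft_force": force on the tool from outside, world axes, zero at the start; "wrist_torque": the same for the moment, N m; "finger_gap": finger opening in mm.
Only numpy, scipy, OpenCV 4.12 (cv2) and the standard library are available. Lean on these libraries where they do the work, as an engineer would, in place of code of your own. Each camera call takes 0.05 s, during which the arm holds its last target. There are 200 camera calls.

## Task

Take the taller of the two plates out of the stand and slide it down into the slot of the plate reader until it is fully home, and let go of it. Then press the reader's spring-loaded paddle down with the fingers until it lies level, half way through its swing, and finish while still holding it there: it must neither spring back up nor ever be pushed right down to its stop. Leave the shorter plate and the things standing about where they are.

Things in the scene. Friction and masses are not known exactly. Their poses are not given: they have to be found in the camera images.
- reader: Bench plate reader, fixed, 160 (x) x 200 (y) mm. Origin: centre of its underside on the bench; z up, +x away from the robot at yaw 0. Left half (y 0 to 100): white tower 90 mm high, plate slot in its top. Right half (y -100 to 0): grey deck 45 mm high with the paddle hinged between two steel cheeks (x 35 to 65, tops at z 96, at y -87 and -33).
- slot (a point): Centre of the slot's mouth in the tower's flat top, at x 0, y 50, z 90 mm in the reader's frame; axes as the reader's. The slot goes straight down 60 mm; it is 10.5 mm wide along the reader's x, 62.5 mm long along its y, with a 3 mm chamfer at the mouth. A plate fully home has its underside 30 mm above the bench.
- tall_plate: The taller plate: loose upright slab of plain aluminium with white faces, 8 mm thick (its x), 60 mm wide (its y), 105 mm tall (its z), about 0.12 kg. Origin: centre of its underside. Both ways round are alike. It stands in one of the stand's two slots, its underside 10 mm above the bench, its x along the stand's x. Fully home in the reader it stands 45 mm proud of the tower.
- short_plate: The shorter plate, same look, 8 x 60 x 70 mm, standing in the stand's other slot, 64 mm from the tall one along the stand's x. Origin: centre of its underside. To be left alone.
- stand: Grey fixed stand, 130 (x) x 100 (y) x 40 (z) mm, origin at the centre of its underside. Two upright slots 11 x 63 mm, 30 mm deep, at x = -32 and +32 mm, each holding one plate; which holds the tall one varies.
- paddle (a joint): Dead-man paddle angle, rad: 0 sprung fully up (free end 0.28 rad above level), 0.28 level, 0.56 down at its stop. Hinge along the reader's y at x 50, y -60, z 86 mm in its frame; aluminium plate 8 mm thick, 40 mm wide, reaching 110 mm from the hinge towards the reader's -x. The spring pushes up: on the pad about 3 N to start, 7 N at level, 11 N at the stop.
- paddle_pad (a point): Point on the paddle's top face at the middle of its black rubber pad, 85 mm from the hinge, moving with the paddle: about 113 mm above the bench when sprung up. When level it is at x -35, y -60, z 90 mm in the reader's frame, and the paddle's top is then flush with the tower's top.
- beaker: Loose glass beaker, 66 mm across, 85 mm tall, origin at the centre of its underside. Leave alone.
- tub: Loose white plastic tub, 116 mm across, 118 mm tall, origin at the centre of its underside. Leave alone.
- bottle: Loose amber bottle, 68 mm across, 150 mm tall, origin at the centre of its underside. Leave alone.
- tub_lid: Loose white disc, the tub's spare lid, 110 mm across, 10 mm thick, origin at the centre of its underside. Leave alone.

How it is judged (in metres and radians):
On the way, in this order (a step that is already met when the one before it is completed fails the run):
1. the tall plate is fully home in the reader's slot and let go (z of tall_plate in the frame of reader below 0.034 m and horizontal distance between tall_plate and slot below 0.006 m and angle between the z axis of tall_plate and the z axis of reader, either way round below 0.08 rad and contact force between the fingers and tall_plate below 0.5 N), for 0.3 s.
2. the paddle is held level by the fingers (all of step 1 and value of joint paddle between 0.2 and 0.36 rad and contact force between the fingers and paddle above 2 N), for 0.5 s.
At the end, for the whole second after the job is handed in: The tall plate is home in the slot (underside within 4 mm of the slot's floor, within 6 mm of the slot's centre, upright within 0.08 rad) and not touched by the fingers, and the fingers hold the paddle, with more than 2 N, level within 0.08 rad and still (all of step 2 and velocity of joint paddle between -0.1 and 0.1 rad/s); the arm keeps its last pose, push and grip.
It fails at once if the paddle is pushed right down to its stop (beyond 0.52 rad) (value of joint paddle above 0.52 rad).
It fails at once if the short plate is moved more than 20 mm or tipped (distance of short_plate from where it was at the start of the episode above 0.02 m or angle between short_plate's own z axis and vertical above 0.35 rad).
It fails at once if the beaker or tub is moved more than 20 mm or tipped (distance of any of beaker, tub from where it was at the start of the episode above 0.02 m or angle between any of beaker, tub's own z axis and vertical above 0.35 rad).
It fails at once if the bottle or tub lid is moved more than 20 mm or tipped (distance of any of bottle, tub_lid from where it was at the start of the episode above 0.02 m or angle between any of bottle, tub_lid's own z axis and vertical above 0.35 rad).
It also fails if it takes over 67 s, if anything falls off the work surface, if the arm or the gripper's body presses on something with over 40 N, if the wrist force passes 120 N, or if a joint passes its speed limit or range.

## Working session

There is one attempt and no reset: what is moved stays moved. The work goes in short steps, Python scripts to look and compute and a tool call to move; the robot and the scene stay as the last step left them, time stands still between calls to the robot, and variables do not carry over. Pictures are saved under pics/ and viewed, about 8 in all and at most 12, crops included, and the job is handed in when it is done.

Besides the shell and the picture viewer there is one more tool, called after "Call:" as a command line: name --argument value ..., lists and objects as JSON in quotes. apply_moves: Moves the arm, as the interface text tells. Its arguments: {"type":"object","properties":{"targets":{"type":"string"},"force":{"type":"number"}},"required":["targets"]}

```bash
mkdir -p pics; cat > h.py <<'E'
from bench import *
import numpy as np, cv2
from scipy.spatial.transform import Rotation as R
def att(a):
    a=np.array(a,float)
    return a if a.shape==(3,3) else R.from_euler('xyz',a,degrees=True).as_matrix()
def ray(cam,rc):
    m=camera_model(cam); r,c=rc
    u=np.array([(c-m['cx'])/m['fx'],(r-m['cy'])/m['fy']])
    if cam=='wrist':
        th=np.hypot(*u); s=np.sin(th)/th if th>1e-9 else 1
        d=np.array([u[0]*s,-u[1]*s,-np.cos(th)])
        st=sense(); Rt=att(st['tcp_rot']); T=np.array(m['T_tool_cam'])
        return Rt@T[:3,3]+np.array(st['tool_pos']), Rt@T[:3,:3]@d
    return np.array(m['position']), att(m['attitude'])@np.array([u[0],-u[1],-1])
def atz(cam,rc,z):
    o,d=ray(cam,rc); return o+d*(z-o[2])/d[2]
def proj(cam,P):
    m=camera_model(cam)
    if cam=='wrist':
        st=sense(); Rt=att(st['tcp_rot']); T=np.array(m['T_tool_cam'])
        p=T[:3,:3].T@(Rt.T@(np.array(P)-st['tool_pos'])-T[:3,3])
        q=np.array([p[0],-p[1],-p[2]]); th=np.arctan2(np.hypot(q[0],q[1]),q[2]); k=th/np.hypot(q[0],q[1])
        return m['cy']+m['fy']*q[1]*k, m['cx']+m['fx']*q[0]*k
    p=att(m['attitude']).T@(np.array(P)-m['position']); return m['cy']+m['fy']*p[1]/p[2], m['cx']-m['fx']*p[0]/p[2]
def save(cam,name):
    im=snapshot(cam); cv2.imwrite('pics/'+name+'.png',im[:,:,::-1]); return im
E
python3 - <<'E'
from h import *
np.set_printoptions(precision=1,suppress=True)
for c in ['scene','side','wrist']: print(c,camera_model(c))
a=save('scene','s0');b=save('side','d0');save('wrist','w0')
zs=dict(reader=0,slot=90,tall_plate=10,short_plate=10,stand=0,paddle_pad=113,beaker=0,tub=0,bottle=0,tub_lid=0)
for c in ['scene','side']:
  for n,z in zs.items():
    for d in place_of(c,n)[:2]:
        print(c,n,np.round(d['at']),round(d['confidence'],2),atz(c,d['at'],z))
print(sense())
E
```

```text
scene {'fx': 356.1791091544763, 'fy': 356.1791091544763, 'cx': 255.25554897168504, 'cy': 193.77146219636072, 'position': array([1011.8,  393.3,  954.7]), 'attitude': array([ 32.2,   0.5, 135.3])}
side {'fx': 471.47015235604033, 'fy': 471.47015235604033, 'cx': 253.228816017192, 'cy': 192.68508700515207, 'position': array([-123.2, -985.8,  804.1]), 'attitude': array([ 60. ,  -1.5, -37. ])}
wrist {'fx': 297.3186396354542, 'fy': 297.3186396354542, 'cx': 254.27227464211907, 'cy': 191.6882106497162, 'T_tool_cam': array([[   1. ,    0. ,   -0. ,   -0.9],
       [   0. ,   -1. ,   -0.3,  -73.4],
       [  -0. ,    0.3,   -1. , -142.7],
       [   0. ,    0. ,    0. ,    1. ]])}
scene slot [225. 335.] 0.75 [550.7 225.   90. ]
scene tall_plate [156. 223.] 0.68 [ 570.2 -218.3   10. ]
scene tall_plate [144. 240.] 0.36 [ 491.5 -215.7   10. ]
scene short_plate [144. 243.] 0.72 [ 486.7 -208.4   10. ]
scene stand [153. 232.] 0.75 [ 535.7 -211.9    0. ]
scene paddle_pad [184. 322.] 0.92 [488.  121.5 113. ]
scene beaker [288. 280.] 0.79 [760.5 222.6   0. ]
scene beaker [185. 323.] 0.66 [415.4  90.5   
[... 643 characters left out ...]
91.] 0.74 [493.9 119.5 113. ]
side beaker [177. 242.] 0.69 [765.3 226.8   0. ]
side beaker [181. 191.] 0.68 [595.3 302.6   0. ]
side tub [213. 310.] 0.85 [802.  -91.7   0. ]
side tub [176. 244.] 0.72 [774.6 227.9   0. ]
side bottle [169. 166.] 0.9 [567.8 432.9   0. ]
side tub_lid [326. 342.] 0.92 [ 529.8 -494.    -0. ]
{'time': 1.15, 'joint_pos': array([61.1,  7.5, 85.3, -0. , 87.3, -4.9]), 'qd': array([0. , 0.1, 0.1, 0. , 0. , 0.1]), 'joint_efforts': array([  0. , -56.9, -50.1,  -0. ,   0. ,  -0. ]), 'tool_pos': array([244.5, 547.9, 231.3]), 'tcp_rot': array([180. ,   0. ,  65.9]), 'ft_force': array([-0.1,  0.9, -0.2]), 'wrist_torque': array([-0.,  0.,  0.]), 'finger_gap': 85.4837732687613}
```

```bash
python3 -c "
import cv2,numpy as np
a=cv2.imread('pics/s0.png');b=cv2.imread('pics/d0.png');cv2.imwrite('pics/c0.png',cv2.resize(np.vstack([a,b]),None,fx=.78,fy=.78))"
```

```text
(no output)
```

View pics/s0.png

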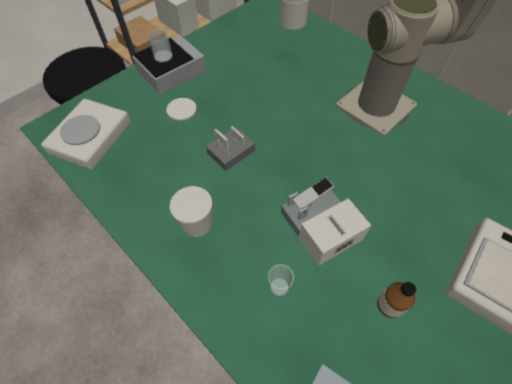

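View pics/d0.png

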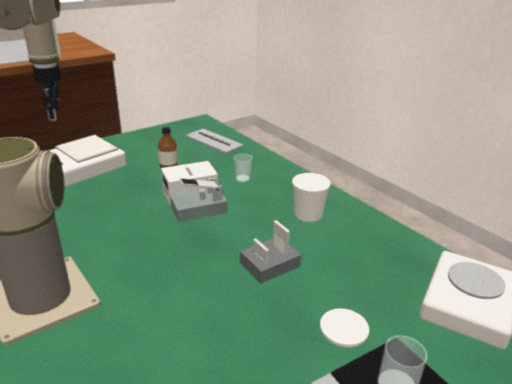

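The scene picture shows the stand at about (153,232), with the tall plate at the left, farther from the robot (about x 567, y -219). The reader is at about (215,328), with its slot on the tower. The side view agrees: the tall plate is at (237,281). I'll stop over the reader on the way to take a close look.

Call:
apply_moves --targets "0 0 0.14 -2.1 4.1 -0.3 8.5; 0 0 0.28 -4.2 8.2 -0.6 8.5; 0 0 0.42 -6.3 12.2 -0.9 8.5; 0 0 0.56 -8.4 16.3 -1.2 8.5; 0 0 0.70 -10.5 20.4 -1.5 8.5"

```text
time: 1.65
tool_pos: [388.8, 367.4, 246.6]
tcp_rot: [-180.0, -0.0, 25.5]
ft_force: [1.2, 0.6, 0.8]
finger_gap: 84.9
```

```bash
cat >> h.py <<'E'
def plan(x,y,z,yaw):
    s=sense(); Rt=att(s['tcp_rot']); t=Rt.T@(np.array([x,y,z])-s['tool_pos'])/10
    Rg=R.from_euler('xyz',[180,0,yaw],degrees=True).as_matrix()
    print('t',round(s['time'],2),'pos',np.round(s['tool_pos'],1),np.round(s['tcp_rot'],1),'F',np.round(s['ft_force'],1),'gap',round(s['finger_gap'],1))
    print('rotvec',np.round(R.from_matrix(Rt.T@Rg).as_rotvec(),3),'shift cm',np.round(t,2),'mm',round(10*np.linalg.norm(t)))
E
python3 -c "
from h import *
plan(530,190,260,-15)"
```

```text
t 1.65 pos [388.8 367.4 246.6] [-180.    -0.    25.5] F [1.2 0.6 0.8] gap 84.9
rotvec [-0.    -0.     0.707] shift cm [ 5.09 22.09 -1.34] mm 227
```

Call:
apply_moves --targets "0 0 0.14 1.0 4.4 -0.3 8.5; 0 0 0.28 2.0 8.8 -0.5 8.5; 0 0 0.42 3.0 13.3 -0.8 8.5; 0 0 0.57 4.1 17.7 -1.1 8.5; 0 0 0.71 5.1 22.1 -1.3 8.5"

```text
time: 2.15
tool_pos: [531.3, 190.6, 259.8]
tcp_rot: [-180.0, -0.0, -15.2]
ft_force: [0.2, 0.6, -0.0]
finger_gap: 85.1
```

```bash
python3 - <<'E'
from h import *
np.set_printoptions(precision=1,suppress=True)
sense(); save('wrist','w1')
for n,z in [('slot',90),('paddle_pad',113),('reader',0)]:
    for d in place_of('wrist',n)[:2]: print(n,np.round(d['at']),round(d['confidence'],2),atz('wrist',d['at'],z))
plan(555,-215,250,-10)
E
```

```text
slot [140. 259.] 0.76 [547.8 220.2  90. ]
paddle_pad [244. 231.] 0.58 [488.7 125.4 113. ]
reader [161. 258.] 0.62 [534.3 185.7   0. ]
t 2.35 pos [530.6 191.3 259.1] [-180.     0.   -14.9] F [-0.5  0.4 -0.2] gap 84.9
rotvec [-0.   0.  -0.1] shift cm [12.8 38.6  0.9] mm 407
```

View pics/w1.png

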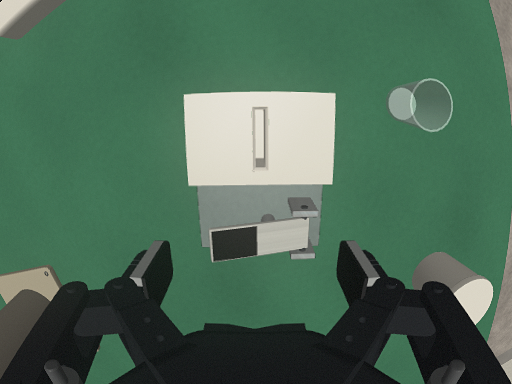

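The wrist view shows the tower top with corners at about (94,184), (93,335), (185,188) and (184,333). The slot runs from (107,260) to (170,260), and the paddle pad is at (243,234). The network's slot position matches the picture. Next I'll rectify the top plane to get an accurate slot pose.

```bash
cat >> h.py <<'E'
def rect(im,cam,x0,x1,y0,y1,z,s=2):
    # metric top view: col -> x, row -> y (descending), s px/mm
    xs=np.arange(x0,x1,1/s); ys=np.arange(y1,y0,-1/s); mx=np.zeros((len(ys),len(xs)),np.float32); my=mx.copy()
    m=camera_model(cam); st=sense(); Rt=att(st['tcp_rot']); T=np.array(m['T_tool_cam'])
    X,Y=np.meshgrid(xs,ys); P=np.stack([X,Y,np.full_like(X,z)],-1)
    p=((P-st['tool_pos'])@Rt-T[:3,3])@T[:3,:3]
    q0,q1,q2=p[...,0],-p[...,1],-p[...,2]; r=np.hypot(q0,q1); k=np.arctan2(r,q2)/r
    return cv2.remap(im,(m['cx']+m['fx']*q0*k).astype(np.float32),(m['cy']+m['fy']*q1*k).astype(np.float32),cv2.INTER_LINEAR)
E
python3 - <<'E'
from h import *
im=cv2.imread('pics/w1.png'); x0,x1,y0,y1,s=440,660,130,300,4
o=rect(im,'wrist',x0,x1,y0,y1,90,s); cv2.imwrite('pics/r1.png',o)
g=o.min(2); w=(g>185).astype(np.uint8)
n,l,st,c=cv2.connectedComponentsWithStats(w)
i=1+np.argmax(st[1:,4]); m=(l==i).astype(np.uint8)
cs,h=cv2.findContours(m,cv2.RETR_CCOMP,cv2.CHAIN_APPROX_NONE)
for k,cc in enumerate(cs):
    if cv2.contourArea(cc)>800:
        (cx,cy),(a,b),t=cv2.minAreaRect(cc); print('hole' if h[0][k][3]>=0 else 'outer',x0+cx/s,y1-cy/s,a/s,b/s,-t)
E
```

```text
outer 545.8567352294922 225.5098114013672 159.1461639404297 99.35133361816406 -14.203937530517578
hole 545.9844741821289 225.89366149902344 18.102046966552734 68.00663757324219 -13.753069877624512
```

View pics/r1.png

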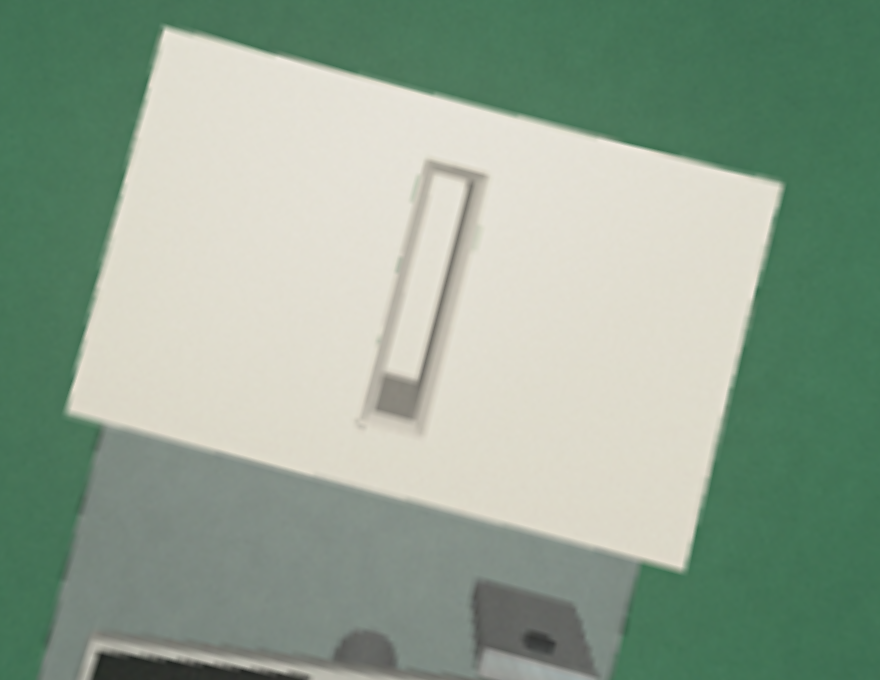

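Call:
apply_moves --targets "0 0 0 1.6 4.7 0 8.5; 0 0 0 3.2 9.4 0 8.5; 0 0 -0.05 4.7 14.2 0 8.5; 0 0 -0.05 6.3 18.9 0 8.5; 0 0 -0.1 7.9 23.6 0.5 8.5"

```text
time: 2.85
tool_pos: [546.2, -56.3, 255.3]
tcp_rot: [-180.0, -0.1, -8.9]
ft_force: [0.4, -0.7, 0.6]
finger_gap: 85.4
```

Call:
apply_moves --targets "0 0 0 1 4 0 8.5; 0 0 0 2.1 8 0 8.5; 0 0 0 3.1 12 0 8.5; 0 0 0 3.5 15 0 8.5; 0 0 0 3.5 15 0 8.5"

```text
time: 3.35
tool_pos: [556.7, -211.9, 253.9]
tcp_rot: [180.0, 0.0, -9.2]
ft_force: [0.2, 0.7, 0.9]
finger_gap: 85.1
```

```bash
python3 - <<'E'
from h import *
np.set_printoptions(precision=1,suppress=True)
sense(); save('wrist','w2')
for n,z in [('tall_plate',10),('short_plate',10),('stand',0)]:
    for d in place_of('wrist',n)[:2]: print(n,np.round(d['at']),round(d['confidence'],2),atz('wrist',d['at'],z))
plan(567,-219,160,-8)
E
```

```text
tall_plate [162. 263.] 0.83 [ 568.3 -213.8   10. ]
short_plate [169. 213.] 0.71 [ 500.9 -211.3   10. ]
short_plate [164. 236.] 0.55 [ 532.5 -210.    10. ]
stand [164. 236.] 0.67 [ 531.3 -211.2    0. ]
t 3.55 pos [ 557.2 -208.   254.3] [-180.    0.   -9.] F [0.4 0.8 0.7] gap 85.1
rotvec [-0.  0. -0.] shift cm [1.1 0.9 9.4] mm 95
```

View pics/w2.png

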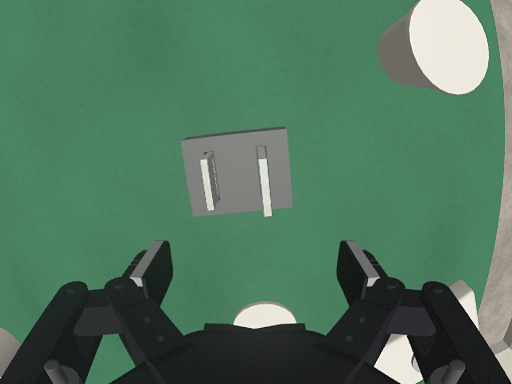

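The tower rectifies to 159 x 99 mm, as it should. That puts the slot at (546, 225.8) with yaw -14°. The new picture shows the stand, with the tall plate's top edge from (147,262) to (215,267) and the short plate at (155..209, 208). Now I'll rectify the stand at z 40 and the plate at z 115.

```bash
python3 - <<'E'
from h import *
im=cv2.imread('pics/w2.png'); x0,x1,y0,y1,s=430,640,-310,-120,4
def rp(m,lab):
    n,l,st,c=cv2.connectedComponentsWithStats(m)
    for i in range(1,n):
        if st[i,4]>1500:
            cs,_=cv2.findContours((l==i).astype(np.uint8),cv2.RETR_EXTERNAL,cv2.CHAIN_APPROX_NONE)
            (cx,cy),(a,b),t=cv2.minAreaRect(cs[0]); print(lab,np.round([x0+cx/s,y1-cy/s,a/s,b/s,-t],1))
for z in (40,80,115):
    o=rect(im,'wrist',x0,x1,y0,y1,z,s)
    hsv=cv2.cvtColor(o,cv2.COLOR_BGR2HSV)
    rp(((hsv[...,1]<90)).astype(np.uint8),f'stand z{z}')
    rp(((o.min(2)>165)).astype(np.uint8),f'white z{z}')
E
```

```text
stand z40 [ 534.3 -219.5  132.4  114.6   -3.3]
white z40 [ 494.1 -224.4    9.    67.2   -3.1]
white z40 [ 565.9 -239.3   10.1   75.4   -3. ]
stand z80 [ 538.1 -210.2  117.6  101.7   -3.2]
stand z80 [ 435.1 -291.5   36.5   10.2  -90. ]
white z80 [ 502.3 -214.5    7.9   59.8   -3.2]
white z80 [ 566.2 -227.8    9.    66.8   -3. ]
stand z115 [ 541.5 -202.1  104.5   90.4   -3.2]
stand z115 [ 442.2 -283.4   52.8   24.5  -90. ]
white z115 [ 509.7 -205.8    7.    53.1   -3.3]
white z115 [ 566.5 -217.8    8.    59.4   -3.2]
```

At z 115 the tall plate's top measures 59.4 x 8.0 mm, centred at (566.5, -217.8) with yaw -3.2°. The short plate is 64.2 mm away, so the sizes fit. Descending above the tall plate.

Call:
apply_moves --targets "0 0 -0.05 0.5 0.4 4 5; 0 0 -0.1 1.07 0.82 8 5; 0 0 -0.1 1.07 0.82 11.4 5; 0 0 -0.1 1.07 0.82 11.4 5; 0 0 -0.1 1.07 0.82 11.4 5"

```text
time: 4.05
tool_pos: [566.2, -218.1, 140.7]
tcp_rot: [-180.0, 0.1, -3.3]
ft_force: [-0.4, -0.0, 1.0]
finger_gap: 49.9
```

```bash
python3 -c "
from h import *
plan(566.5,-217.8,78,-3.2)"
```

```text
t 4.05 pos [ 566.2 -218.1  140.7] [-1.8e+02  1.0e-01 -3.3e+00] F [-0.4 -0.   1. ] gap 49.9
rotvec [-0.001  0.001 -0.001] shift cm [ 0.03 -0.03  6.27] mm 63
```

Call:
apply_moves --targets "0 0 0 0 0 1.5 5; 0 0 0 0 0 3 5; 0 0 0 0 0 4.5 5; 0 0 0 0 0 6.2 5; 0 0 0 0 0 6.2 5"

```text
time: 4.55
tool_pos: [563.9, -218.5, 74.3]
tcp_rot: [-179.9, 0.3, -3.4]
ft_force: [-0.5, -0.1, -0.3]
finger_gap: 50.1
```

Call:
apply_moves --targets "0 0 0 0 0 0 2; 0 0 0 0 0 0 0.5; 0 0 0 0 0 0 0.5; 0 0 0 0 0 0 0.5; 0 0 0 0 0 0 0.5" --force 40

```text
time: 5.05
tool_pos: [566.9, -220.0, 79.4]
tcp_rot: [180.0, -0.1, -3.4]
ft_force: [-1.0, -0.7, 3.1]
finger_gap: 7.2
```

Call:
apply_moves --targets "0 0 0 0 0 0 0.5; 0 0 0 0 0 -1 0.5; 0 0 0 0 0 -2 0.5; 0 0 0 0 0 -3 0.5; 0 0 0 0 0 -4 0.5"

```text
time: 5.55
tool_pos: [566.4, -219.6, 119.4]
tcp_rot: [180.0, -0.0, -3.4]
ft_force: [-0.2, 0.3, -1.6]
finger_gap: 7.6
```

Call:
apply_moves --targets "0 0 0 0 0 -2 0.5; 0 0 0 0 0 -4 0.5; 0 0 0 0 0 -7 0.5; 0 0 0 0 0 -10 0.5; 0 0 0 0 0 -12 0.5"

```text
time: 6.05
tool_pos: [566.9, -219.9, 241.8]
tcp_rot: [179.9, -0.2, -3.4]
ft_force: [0.5, 0.1, -0.9]
finger_gap: 7.5
```

```bash
python3 -c "
from h import *
plan(546,225.8,230,-14)
save('wrist','w3')"
```

```text
t 6.05 pos [ 566.9 -219.9  241.8] [179.9  -0.2  -3.4] F [ 0.5  0.1 -0.9] gap 7.5
rotvec [ 0.001 -0.003  0.185] shift cm [ -4.72 -44.37   1.11] mm 446
```

View pics/w3.png

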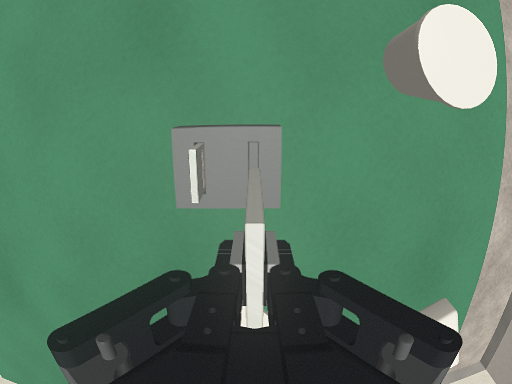

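The picture shows the plate held upright in the jaws, with its white top at rows 223-327 and column about 254. The short plate is undisturbed at (170,195). Carrying it to the reader.

Call:
apply_moves --targets "0 0 0.03 -0.5 -4.4 0 0.5; 0 0 0.06 -1 -8.8 0 0.5; 0 0 0.1 -1.5 -13.2 0 0.5; 0 0 0.14 -2 -17.6 0 0.5; 0 0 0.185 -2.5 -22 0 0.5"

```text
time: 6.6
tool_pos: [553.7, 3.1, 238.1]
tcp_rot: [-180.0, 0.0, -14.1]
ft_force: [0.9, -0.8, -1.5]
finger_gap: 7.6
```

```bash
python3 -c "
from h import *
plan(546,225.8,230,-14)"
```

```text
t 6.6 pos [553.7   3.1 238.1] [-180.     0.   -14.1] F [ 0.9 -0.8 -1.5] gap 7.6
rotvec [-0.     0.    -0.002] shift cm [ -6.17 -21.41   0.81] mm 223
```

Call:
apply_moves --targets "0 0 0 -1.3 -4.5 0 0.5; 0 0 0 -2.6 -9 0 0.5; 0 0 0 -3.9 -13.5 0 0.5; 0 0 0 -5.2 -18 0 0.5; 0 0 0 -6.2 -21.4 0 0.5"

```text
time: 7.1
tool_pos: [544.9, 226.9, 238.0]
tcp_rot: [-180.0, 0.0, -13.9]
ft_force: [1.0, 0.3, -1.4]
finger_gap: 7.6
```

Call:
apply_moves --targets "0 0 0 0 0 1 0.5; 0 0 0 0 0 2 0.5; 0 0 0 0 0 3 0.5; 0 0 0 0 0 4 0.5; 0 0 0 0 0 4 0.5"

```text
time: 7.6
tool_pos: [544.8, 222.6, 195.7]
tcp_rot: [179.9, 0.2, -14.1]
ft_force: [-0.2, 0.0, -1.1]
finger_gap: 7.6
```

```bash
python3 - <<'E'
from h import *
np.set_printoptions(precision=1,suppress=True)
plan(546,225.8,161,-14)
im=save('wrist','w4'); cv2.imwrite('pics/w4c.png',cv2.resize(im[60:340,130:400,::-1],None,fx=2.1,fy=2.1))
z=sense()['tool_pos'][2]; s=sense()
o=rect(im[:,:,::-1].copy(),'wrist',440,660,130,300,90,3); cv2.imwrite('pics/r4.png',o)
m=(im.min(2)>175).astype(np.uint8)
# plate top in rectified plane at TCP+35.6
p=rect(im[:,:,::-1].copy(),'wrist',500,590,170,280,z+35.6,5); cv2.imwrite('pics/p4.png',p)
cv2.imwrite('pics/both.png',np.hstack([cv2.resize(o,(500,386)),cv2.resize(p,(316,386))])[:, :800])
E
```

```text
t 7.6 pos [544.8 222.6 195.7] [179.9   0.2 -14.1] F [-0.2  0.  -1.1] gap 7.6
rotvec [ 0.  0. -0.] shift cm [ 0.1 -0.3  3.5] mm 35
```

View pics/w4c.png

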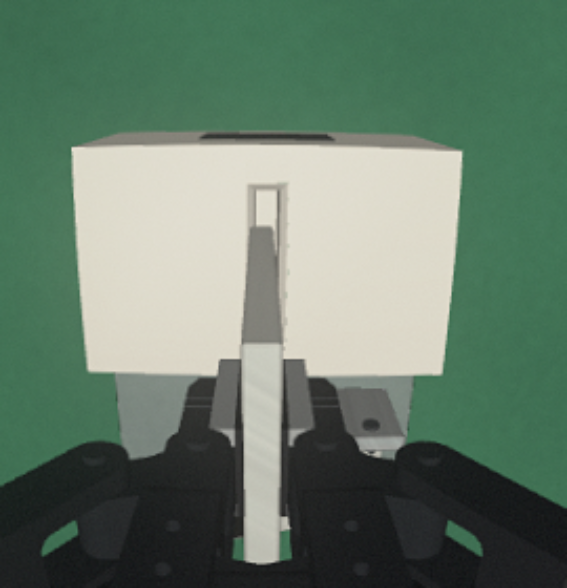

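The picture shows the plate's lower edge at crop row 228, columns 250-273. It is just above the slot, whose mouth end is at row 184, columns 248-288. Next I'll convert both to metric offsets.

```bash
python3 - <<'E'
from h import *
np.set_printoptions(precision=1,suppress=True)
P=[]
for i in range(4): snapshot('wrist'); P.append(sense()['tool_pos'])
print(np.array(P)); s=sense(); Rt=att(s['tcp_rot'])
z=s['tool_pos'][2]
def pt(lab,x,y,zz):
    w=atz('wrist',(y/2.1+60,x/2.1+130),zz); print(lab,w,'tool',Rt.T@(w-s['tool_pos']))
pt('plate bot far L',250,228,z-69.4);pt('plate bot far R',273,228,z-69.4)
pt('top far L',242,343,z+35.6);pt('top far R',282,343,z+35.6)
pt('top near L',244,562,z+35.6);pt('top near R',279,562,z+35.6)
pt('slot L',248,184,90);pt('slot R',288,184,90)
im=cv2.imread('pics/w4.png'); x0,x1,y0,y1,sc=440,660,130,300,4
o=rect(im,'wrist',x0,x1,y0,y1,90,sc); w=(o.min(2)>165).astype(np.uint8)
n,l,st,c=cv2.connectedComponentsWithStats(w); i=1+np.argmax(st[1:,4])
cs,_=cv2.findContours((l==i).astype(np.uint8),cv2.RETR_EXTERNAL,cv2.CHAIN_APPROX_NONE)
(cx,cy),(a,b),t=cv2.minAreaRect(max(cs,key=cv2.contourArea)); print('tower',x0+cx/sc,y1-cy/sc,a/sc,b/sc,-t)
E
```

```text
[[545.7 223.2 197.9]
 [546.1 223.5 198.6]
 [546.3 223.7 198.9]
 [546.3 223.9 199.1]]
plate bot far L [549.2 250.5 129.7] tool [ -3.7 -26.4  69.4]
plate bot far R [557.  248.5 129.7] tool [  4.3 -26.4  69.4]
top far L [549.6 251.4 234.7] tool [ -3.5 -27.5 -35.6]
top far R [556.8 249.6 234.7] tool [  3.9 -27.5 -35.6]
top near L [536.  198.6 234.7] tool [ -3.8  27.  -35.6]
top near R [543.7 196.7 234.7] tool [  4.1  27.1 -35.6]
slot L [550.2 260.2  90. ] tool [ -5.2 -36.1 109.1]
slot R [566.  256.3  90. ] tool [ 11.1 -36.1 109.1]
tower 542.7013397216797 201.17620849609375 162.24691772460938 151.3154754638672 -14.452428817749023
```

Call:
apply_moves --targets "0 0 0 0 0 1 0.5; 0 0 0 0 0 2 0.5; 0 0 0 0 0 3 0.5; 0 0 0 0 0 3 0.5; 0 0 0 0 0 3 0.5"

```text
time: 8.35
tool_pos: [545.3, 224.0, 167.5]
tcp_rot: [180.0, 0.1, -14.0]
ft_force: [-0.8, -0.4, -1.5]
finger_gap: 7.5
```

Call:
apply_moves --targets "0 0 0 0 0 0 0.5; 0 0 0 0 0 0 0.5; 0 0 0 0 0 0 0.5; 0 0 0 0 0 0 0.5; 0 0 0 0 0 0 0.5"

```text
time: 8.85
tool_pos: [545.9, 224.1, 168.5]
tcp_rot: [-180.0, -0.0, -14.0]
ft_force: [-0.0, -0.7, -1.4]
finger_gap: 7.4
```

```bash
python3 - <<'E'
from h import *
np.set_printoptions(precision=1,suppress=True)
plan(546,225.8,150,-14)
im=save('wrist','w5'); c=im[80:230,190:330,::-1]; cv2.imwrite('pics/w5c.png',cv2.resize(c,None,fx=4,fy=4,interpolation=cv2.INTER_CUBIC))
E
```

```text
t 8.85 pos [545.9 224.1 168.5] [-180.   -0.  -14.] F [-0.  -0.7 -1.4] gap 7.4
rotvec [-0. -0.  0.] shift cm [-0.  -0.2  1.9] mm 19
```

View pics/w5c.png

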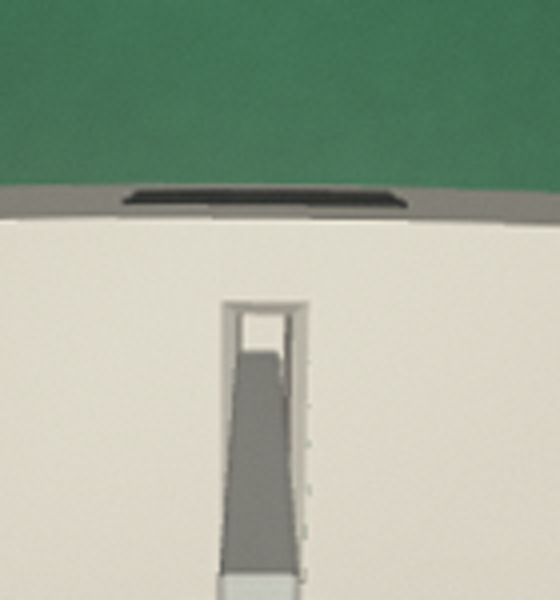

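The picture shows the slot mouth end at crop row 302, columns 221-309 (centre 265). The plate's lower edge is at row 352, columns 236-281 (centre 258.5).

```bash
python3 - <<'E'
from h import *
np.set_printoptions(precision=2,suppress=True)
s=sense(); Rt=att(s['tcp_rot']); z=s['tool_pos'][2]
def pt(x,y,zz):
    w=atz('wrist',(y/4+80,x/4+190),zz); return w, Rt.T@(w-s['tool_pos'])
for b in (67,69.4,72):
    print('plate',b,pt(236,352,z-b)[1],pt(281,352,z-b)[1])
a,b=pt(221,302,90),pt(309,302,90); print('slot',a[1],b[1])
plan(546,225.8,150,-14)
E
```

```text
plate 67 [ -3.71 -27.33  67.  ] [  4.4  -27.32  67.  ]
plate 69.4 [ -3.76 -26.81  69.4 ] [  4.45 -26.81  69.4 ]
plate 72 [ -3.8  -26.25  72.  ] [  4.5  -26.24  72.  ]
slot [ -6.7  -34.52  78.39] [  9.87 -34.52  78.39]
t 8.9 pos [545.8 224.2 168.4] [-180.   -0.  -14.] F [ 0.4 -0.3 -1. ] gap 7.4
rotvec [-0. -0.  0.] shift cm [-0.02 -0.16  1.84] mm 18
```

The relative fit says to shift +1.2 mm in tool x and -3.1 mm in tool y. The earlier pickup offset came from a pose reading taken before the arm had settled. Correcting, then descending carefully.

Call:
apply_moves --targets "0 0 0 0.12 -0.31 0 0.5; 0 0 0 0.12 -0.31 0 0.5; 0 0 0 0.12 -0.31 0.4 0.5; 0 0 0 0.12 -0.31 0.8 0.5; 0 0 0 0.12 -0.31 1.2 0.5"

```text
time: 9.4
tool_pos: [547.5, 226.8, 155.6]
tcp_rot: [180.0, 0.0, -14.0]
ft_force: [0.1, 0.3, -2.0]
finger_gap: 7.3
```

Call:
apply_moves --targets "0 0 0 0 0 0.2 0.5; 0 0 0 0 0 0.4 0.5; 0 0 0 0 0 0.6 0.5; 0 0 0 0 0 0.8 0.5; 0 0 0 0 0 0.8 0.5"

```text
time: 9.9
tool_pos: [547.5, 226.8, 147.9]
tcp_rot: [180.0, 0.0, -14.0]
ft_force: [-0.2, -0.3, -1.2]
finger_gap: 7.7
```

The plate is about 11 mm into the slot with no contact force. Continuing down.

Call:
apply_moves --targets "0 0 0 0 0 0.5 0.5; 0 0 0 0 0 1 0.5; 0 0 0 0 0 1.5 0.5; 0 0 0 0 0 2 0.5; 0 0 0 0 0 2.4 0.5"

```text
time: 10.4
tool_pos: [547.4, 226.8, 123.5]
tcp_rot: [180.0, 0.0, -14.0]
ft_force: [-0.1, 0.2, -1.9]
finger_gap: 7.5
```

Call:
apply_moves --targets "0 0 0 0 0 0.5 0.5; 0 0 0 0 0 1 0.5; 0 0 0 0 0 1.5 0.5; 0 0 0 0 0 1.9 0.5; 0 0 0 0 0 2.1 0.5"

```text
time: 10.9
tool_pos: [547.4, 226.8, 102.6]
tcp_rot: [180.0, 0.0, -14.0]
ft_force: [0.5, -0.8, -0.2]
finger_gap: 7.5
```

Call:
apply_moves --targets "0 0 0 0 0 0.1 0.5; 0 0 0 0 0 0.2 0.5; 0 0 0 0 0 0.3 0.5; 0 0 0 0 0 0.35 0.5; 0 0 0 0 0 0.35 0.5"

```text
time: 11.4
tool_pos: [547.7, 226.9, 99.8]
tcp_rot: [-180.0, -0.0, -14.0]
ft_force: [0.3, 0.2, -0.9]
finger_gap: 7.6
```

Call:
apply_moves --targets "0 0 0 0 0 0.1 0.5; 0 0 0 0 0 0.2 0.5; 0 0 0 0 0 0.25 0.5; 0 0 0 0 0 0.25 0.5; 0 0 0 0 0 0.25 0.5"

```text
time: 11.9
tool_pos: [548.2, 227.0, 99.3]
tcp_rot: [-180.0, -0.1, -14.0]
ft_force: [-4.7, -0.8, 12.6]
finger_gap: 7.9
```

The plate is on the floor: 12.6 N at TCP z 99.3, and 99.4 was expected. Releasing and lifting.

Call:
apply_moves --targets "0 0 0 0 0 -0.1 2; 0 0 0 0 0 -0.1 4; 0 0 0 0 0 -0.1 4; 0 0 0 0 0 -0.1 4; 0 0 0 0 0 -0.1 4"

```text
time: 12.4
tool_pos: [547.6, 226.8, 98.0]
tcp_rot: [180.0, 0.0, -14.0]
ft_force: [-0.5, -0.8, -0.3]
finger_gap: 39.8
```

Call:
apply_moves --targets "0 0 0 0 0 -2 4; 0 0 0 0 0 -4 4; 0 0 0 0 0 -6 4; 0 0 0 0 0 -9 4; 0 0 0 0 0 -11 4"

```text
time: 12.9
tool_pos: [548.2, 227.0, 210.3]
tcp_rot: [-180.0, -0.1, -14.0]
ft_force: [0.3, 0.3, -0.1]
finger_gap: 40.0
```

Call:
apply_moves --targets "0 0 0 0 0 0 4; 0 0 0 0 0 0 4; 0 0 0 0 0 0 4; 0 0 0 0 0 0 4; 0 0 0 0 0 0 4"

```text
time: 13.4
tool_pos: [547.1, 226.7, 207.0]
tcp_rot: [179.9, 0.1, -14.0]
ft_force: [-0.4, 0.1, -0.4]
finger_gap: 40.0
```

```bash
python3 - <<'E'
from h import *
np.set_printoptions(precision=1,suppress=True)
plan(548,227,200,-14)
im=save('wrist','w6'); cv2.imwrite('pics/w6c.png',cv2.resize(im[60:340,110:400,::-1],None,fx=2,fy=2))
for z in (135,113):
    for n in ['paddle_pad','tall_plate']:
        for d in place_of('wrist',n)[:1]: print(n,np.round(d['at']),d['confidence'],atz('wrist',d['at'],z if n!='tall_plate' else 30))
o=rect(im[:,:,::-1].copy(),'wrist',480,620,160,290,135,4)
cv2.imwrite('pics/r6.png',o)
E
```

```text
t 13.4 pos [547.1 226.7 207. ] [179.9   0.1 -14. ] F [-0.4  0.1 -0.4] gap 40.0
rotvec [0. 0. 0.] shift cm [ 0.1 -0.1  0.7] mm 7
paddle_pad [303. 221.] 0.7 [495.1 139.8 135. ]
tall_plate [173. 258.] 0.57 [550.5 223.6  30. ]
paddle_pad [303. 221.] 0.7 [488.1 123.5 113. ]
tall_plate [173. 258.] 0.57 [550.8 223.6  30. ]
```

View pics/w6c.png

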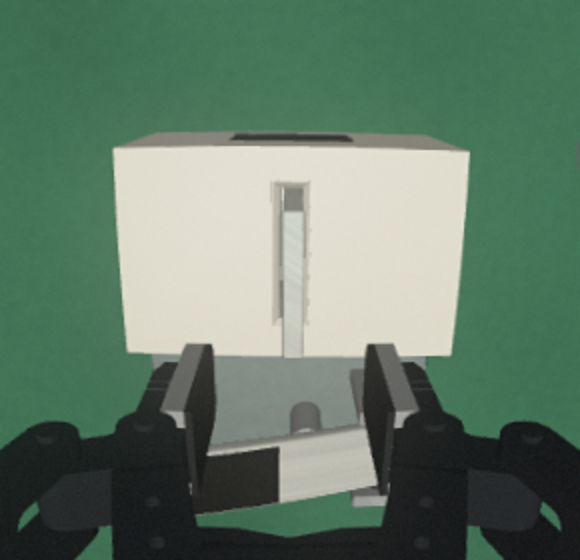

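The plate stands home in the slot (crop rows 212-357, column 293) and is released. The paddle is clear at crop (478,240). Closing the fingers and moving above the pad.

Call:
apply_moves --targets "0 0 0 -1.2 3.7 0 2; 0 0 0 -2.4 7.4 0 0; 0 0 0 -3.5 11.1 0 0; 0 0 0 -3.5 11.1 2 0; 0 0 0 -3.5 11.1 5 0"

```text
time: 14.15
tool_pos: [488.6, 126.9, 160.5]
tcp_rot: [-179.9, -0.3, -14.1]
ft_force: [0.2, 0.7, -0.6]
finger_gap: -0.2
```

Call:
apply_moves --targets "0 0 0 0 0 1 0; 0 0 0 0 0 2 0; 0 0 0 0 0 2.5 0; 0 0 0 0 0 2.5 0; 0 0 0 0 0 2.5 0"

```text
time: 14.65
tool_pos: [487.6, 127.9, 134.2]
tcp_rot: [-180.0, -0.1, -14.0]
ft_force: [-0.9, -0.0, -0.1]
finger_gap: 0.1
```

```bash
python3 -c "
from h import *
plan(486.6,127.5,90,-14)
im=save('side','d7'); cv2.imwrite('pics/d7c.png',cv2.resize(im[120:240,120:280,::-1],None,fx=4,fy=4,interpolation=cv2.INTER_CUBIC))"
```

```text
t 14.65 pos [487.6 127.9 134.2] [-1.8e+02 -1.0e-01 -1.4e+01] F [-0.9 -0.  -0.1] gap 0.1
rotvec [-0.    -0.001  0.001] shift cm [-0.09  0.06  4.42] mm 44
```

View pics/d7c.png

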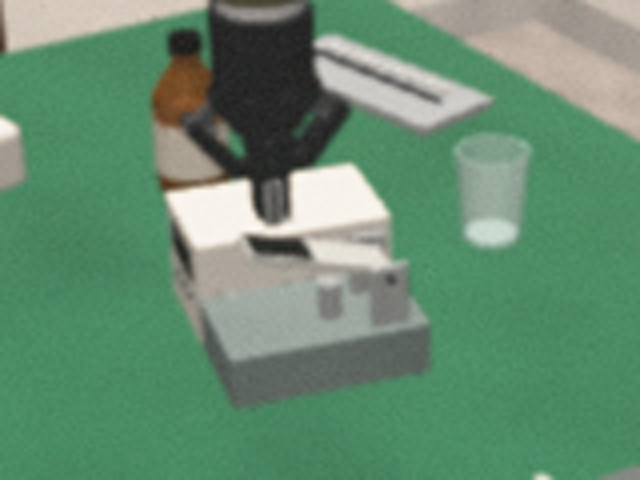

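The side view shows the closed fingers at (215,272), right above the black pad at (246,275). Pressing down slowly.

Call:
apply_moves --targets "0 0 0 0 0 0.5 0; 0 0 0 0 0 1 0; 0 0 0 0 0 1.5 0; 0 0 0 0 0 2 0; 0 0 0 0 0 2.4 0"

```text
time: 15.2
tool_pos: [486.8, 127.7, 109.0]
tcp_rot: [-180.0, 0.0, -14.0]
ft_force: [-1.2, 1.3, 4.5]
finger_gap: 0.0
```

Call:
apply_moves --targets "0 0 0 0 0 0.3 0; 0 0 0 0 0 0.6 0; 0 0 0 0 0 0.9 0; 0 0 0 0 0 1.2 0; 0 0 0 0 0 1.3 0"

```text
time: 15.7
tool_pos: [486.8, 127.8, 96.2]
tcp_rot: [-180.0, 0.0, -14.0]
ft_force: [-3.8, 0.5, 5.9]
finger_gap: -0.0
```

Call:
apply_moves --targets "0 0 0 0 0 0.2 0; 0 0 0 0 0 0.4 0; 0 0 0 0 0 0.6 0; 0 0 0 0 0 0.6 0; 0 0 0 0 0 0.6 0"

```text
time: 16.2
tool_pos: [486.6, 127.8, 90.4]
tcp_rot: [-180.0, 0.0, -14.0]
ft_force: [-4.5, 1.1, 6.8]
finger_gap: -0.1
```

Call:
apply_moves --targets "0 0 0 0 0 0 0; 0 0 0 0 0 0 0; 0 0 0 0 0 0 0; 0 0 0 0 0 0 0; 0 0 0 0 0 0 0"

```text
time: 16.7
tool_pos: [486.6, 127.9, 90.5]
tcp_rot: [-180.0, 0.0, -14.0]
ft_force: [-4.7, 2.0, 6.0]
finger_gap: -0.1
```

```bash
python3 -c "
from h import *
F=[]
for i in range(4):
  im=save('side','d8'); F.append([*sense()['ft_force'],*sense()['tool_pos']])
print(np.round(F,1))
cv2.imwrite('pics/d8c.png',cv2.resize(im[150:230,150:240,::-1],None,fx=6,fy=6,interpolation=cv2.INTER_CUBIC))"
```

```text
[[-4.100e+00  3.000e-01  6.300e+00  4.866e+02  1.279e+02  9.050e+01]
 [-3.100e+00  7.000e-01  6.200e+00  4.866e+02  1.279e+02  9.050e+01]
 [-4.800e+00  6.000e-01  7.700e+00  4.866e+02  1.278e+02  9.050e+01]
 [-4.700e+00  9.000e-01  7.200e+00  4.866e+02  1.279e+02  9.050e+01]]
```

View pics/d8c.png

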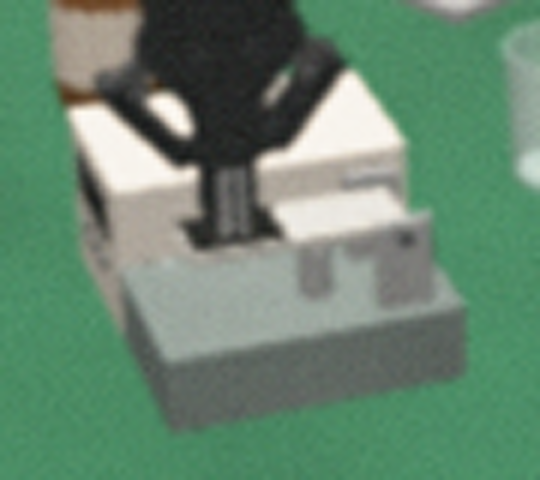

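The fingers are on the pad at (230,230) and the paddle lies level, parallel to the deck. The TCP is at z 90.5 with about 7 N, which matches the level spring force. Handing in.

```bash
python3 -c "
from bench import *
print(hand_in())"
```

```text
the job is handed in; nothing more can be done
None
```

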